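Open the push-to-open door of the spice cupboard

TASK

I need the jars behind the left-hand door of the small wooden spice cupboard on the worktop; it has no handle, only a push-to-open catch. Something has been left standing in front of that door: push it aside along the worktop until it is well clear of the door's whole swing, then press the door in near its free (right-hand) edge so the catch lets go and the door springs ajar, and finally sweep the door wide open, about square to the front or further, and leave it so. Use only the closed or open fingers to push and press: pick nothing up, keep the thing you push upright and don't bang it against the cupboard or let the door bump it, and leave the other things where they stand.

Things in the scene. Friction and masses are not known exactly. Their poses are not given: they have to be found in the camera images.
- cupboard: Low wooden spice cupboard, fixed: 420 wide (y) x 150 deep (x) x 150 mm high. Origin: centre of its underside on the worktop; x points into the cupboard (front plane at x = -75 mm), y to its left seen from the robot. Right part (y -198 to 0 mm): open niche with jars. Left part (y 0 to +196 mm): flush door without handle. Nothing stands on its top.
- door (a joint): Door hinge, rad: 0 shut and flush, negative pressed in (stop -0.04), positive open (stop 1.75). Plain panel 196 wide x 130 high x 15 mm thick, top edge 150 mm above the worktop, upright hinge at its left edge; the free right edge swings out toward the robot, then left. Light, slight friction: it stays where left.
- catch (a joint): Hidden spring plunger of the catch, m, 150 mm from the hinge: 0 latched, negative while pressed, 0.048 sprung out. Pressing the door in about 5 mm at its free edge (about 3 N; firm stop at 7 mm) releases it; when eased it drives the door ajar to about 0.33 rad, free edge some 60 mm out. It does not latch again: a door pushed shut springs ajar again.
- door_hinge (a point): Point on the upright hinge axis, at the door's outer face and left edge, 150 mm above the worktop. The door sweeps 196 mm round this axis, in front of the cupboard.
- door_edge (a point): Top of the door's free right-hand edge, on its outer face, 196 mm from the hinge; moves with the door.
- press_spot (a point): Good spot to press: on the door's outer face, 31 mm from the free edge, 100 mm above the worktop (50 mm below the door's top); moves with the door. The point's x axis points from outer to inner face.
- tomato_tin: Low food tin, 75 mm across, 58 mm high, about 0.26 kg, loose and upright on the worktop. Origin: centre of its underside. Stands either in front of the door (in its swing) or on the right, beside and in front of the cupboard.
- tall_tin: Smaller food tin, 57 mm across, 72 mm high, about 0.18 kg, loose and upright. Origin: centre of its underside. Stands in any of the same three places.
- timer: Round wind-up kitchen timer, 69 mm across, 54 mm high, about 0.15 kg, loose and upright. Origin: centre of its underside. Stands in any of the same three places.
Things that resemble listed ones, but are neither listed nor needed, are in the scene too. Leave any purple look-alike of the tomato_tin alone.

How it is judged:
By the outcome, as a careful person would: the job done as asked, in the order asked, and still so for the second after the job is handed in, with the robot touching nothing.
It also fails if it takes over 61 s, if anything falls off the work surface, if the arm or the gripper's body presses on something with over 40 N, if the wrist force passes 120 N, or if a joint passes its speed limit or range.

ROBOT

A 6-joint arm with a two-finger parallel gripper is mounted at the origin on a cart in front of the work surface, level with it; the furniture and walls round the work are solid. World frame = base frame: x ahead of the robot, y to its left, z up, the work surface at z = 0. Lengths are in m, angles in degrees, forces in N, time in s.
With the tool pointing down it reaches from about 0.35 to 0.875 m from the base axis. Payload 4.2 kg.
Tool frame: the origin (TCP) lies midway between the tips of the shut fingers; the grasp point (between the pads) lies 19 mm behind it; z points along the fingers, y is the line along which they close (so a half turn about z gives the same grasp; the last joint's range is limited). The gripper opens to 87 mm and grips with 3 to 60 N. Pads are 19 mm wide; open, the fingers measure 117 mm over their backs; the gripper's body (75 mm by 190 mm) begins 51 mm behind the grasp point.
Start: joints at [89.301, 22.042, 0.453, 0, -68.411, -14.817], TCP at [0.167, 0.602, 0.223] pointing down, gripper open.
Joint ranges: [-179.83, 179.83], [-69.29, 118.12], [-61.27, 80.66], [-181.25, 117.63], [-171.15, -9.14], [-177.46, 177.46]. Speed limits (degrees/s): [159.86, 159.86, 180, 180, 180, 180].

INTERFACE

Orientations are given as a 3x3 rotation matrix whose columns are the frame's x, y, z axes.
In Python, from station import r, cams gives the robot as it stands.
- The arm moves only by the tool play_rows, never from a script. Its argument "commands" is text: rows parted by semicolons, each of 6 numbers parted by spaces: the shift along the world's x, y, z normalised to -1 to 1, where 1 is 30 mm, then the turn, a rotation vector about the world's x, y, z normalised to -1 to 1, where 1 is 0.15 rad. A call has 1 to 20 rows; each row shifts and turns the commanded pose from where the row before left it; what a row does not reach is not made up. A row lasts 1/10 s, in which the tool goes at most 50 mm and 8.59 degrees, less where a joint would pass 70% of its speed; a pose out of reach is approached as far as the arm can. A call with a number of a shift or a turn outside -1 to 1 is refused whole. A call with a gripper value outside its range is refused whole. "grip" is the finger opening in mm, from 0 to 87, set as the call begins (left out, the last holds). The fingers move at their own pace and stop on an object; the grip force is fixed at half the most. Time passes only in rows, so rows that do not move let the fingers close. It gives the time, the measured TCP pose, the force, the opening and the grip force at its end, in the units of the state.
- r.sense(): the state, without advancing time (a new reading comes with each control period).
- cams.capture(name): name is "scene" or "top" or "wrist"; returns (picture, depth): 400x640x3 uint8, blue, green, red; 400x640 float32, m along the optical axis (not along the pixel's ray), 0 where there is no reading.
- cams.camera_info(name): a dict with "mtx" (3x3 intrinsics, pixels), "R" (3x3) and "t" (3): a world point X has camera coordinates R X + t. Camera axes: x right, y down, z forward; pixel columns grow to the right and rows downward; lengths in m; the calibration is good to about 2 mm. A picture is of the moment at which its call begins: read the wrist's pose just before it. camera_info takes no time and is no camera call; for the wrist camera it gives the pose at the moment of the call.
- r.finish_job(): hands the job in; it is judged then, once.
The state is a dict: "time_s": time; "joints": joint angles; "joint_velocities": joint speeds; "effort": joint torques, N m; "tcp_pos": TCP position; "ee_rot": TCP orientation; "wrist_force": force on the tool from outside, world axes, zero at the start; "moment": the same for the moment, N m; "gripper_width": opening from 0.0 (shut) to 1.0 (fully open); "gripper_force": force on a finger pad.
Only numpy, scipy, OpenCV 4.12 (cv2) and the standard library are available. Lean on these libraries where they do the work, as an engineer would, in place of code of your own. Each camera call takes 0.05 s, during which the arm holds its last target. There are 200 camera calls.

## Working session

There is one attempt and no reset: what is moved stays moved. The work goes in short steps, Python scripts to look and compute and a tool call to move; the robot and the scene stay as the last step left them, time stands still between calls to the robot, and variables do not carry over. Pictures are saved under pics/ and viewed, at most 10 in all, crops included, and the job is handed in when it is done.

Besides the shell and the picture viewer there is one more tool, called after "Request:" as name(argument=value, ...) on one line, values as JSON. play_rows: Moves the arm, as the interface text tells. Scaled input: -1 to 1 covers 30 mm each way for a shift and 0.15 rad each way for a turn. Its arguments: {"type":"object","properties":{"commands":{"type":"string"},"grip":{"type":"number"}},"required":["commands"]}

```bash
mkdir -p pics; cat > h.py <<'E'
import numpy as np, cv2
from station import r, cams
def grab(n,f):
    i=cams.camera_info(n); p,d=cams.capture(n); cv2.imwrite('pics/'+f+'.png',p); np.savez('pics/'+f+'.npz',d=d,K=i['mtx'],R=i['R'],t=i['t']); return p,d
def w(f,u,v):
    z=np.load('pics/'+f+'.npz'); d=z['d'][v,u]; return z['R'].T@(np.linalg.inv(z['K'])@[u*d,v*d,d]-np.ravel(z['t']))
def cloud(f):
    z=np.load('pics/'+f+'.npz'); d=z['d']; v,u=np.mgrid[:400,:640]; c=np.stack([u*d,v*d,d],-1)@np.linalg.inv(z['K']).T
    return (c-np.ravel(z['t']))@z['R']
E
python3 -c "
from h import *
a,_=grab('scene','s0');b,_=grab('top','t0');s=r.sense();print(s['tcp_pos'],s['ee_rot'],s['time_s'])"
```

```text
[0.16702607 0.60171862 0.22157842] [[ 9.63512541e-01 -2.67662840e-01 -4.33761767e-04]
 [-2.67663176e-01 -9.63510680e-01 -1.89585037e-03]
 [ 8.95145982e-05  1.94277766e-03 -9.99998109e-01]] 0.1
```

View pics/s0.png

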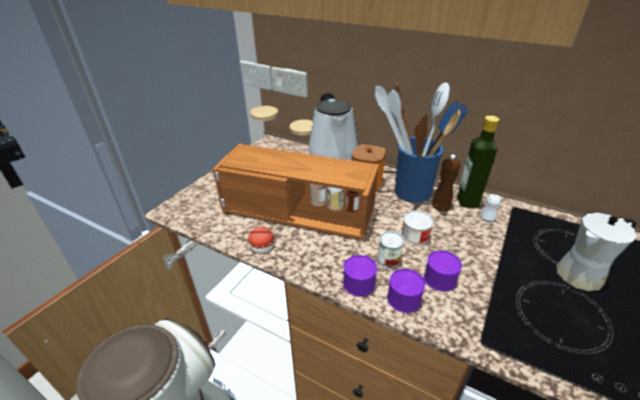

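View pics/t0.png

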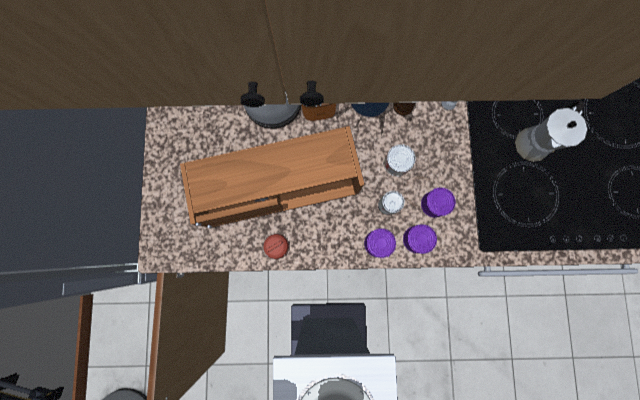

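The red timer at top-picture (275,246) stands in front of the door. The two tins stand to the right at (400,158) and (393,203), beside three purple look-alikes. The cupboard top's corners are near (182,164), (350,129), (362,183) and (193,215).

```bash
python3 - <<'E'
from h import *
for u,v in [(275,246),(400,158),(393,203),(380,243),(420,239),(438,202),(145,200),(145,262),(250,268),(330,240)]: print(u,v,w('t0',u,v).round(3))
C=cloud('t0'); m=(C[...,2]>.14)&(C[...,2]<.16); m[:,:160]=0;m[:,380:]=0;m[:110]=0;m[240:]=0
n,l,s,_=cv2.connectedComponentsWithStats(m.astype(np.uint8)); k=1+s[1:,4].argmax()
P=C[l==k][:,:2].astype(np.float32); R=cv2.minAreaRect(P); print(R,cv2.boxPoints(R).round(3), np.median(C[l==k][:,2]))
m=(C[...,2]>.03)&(C[...,2]<.08); m=m&(np.mgrid[:400,:640][0]>225)&(np.mgrid[:400,:640][1]<300)&(np.mgrid[:400,:640][1]>240)&(np.mgrid[:400,:640][0]<268)
Q=C[m]; print('timer',cv2.minEnclosingCircle(Q[:,:2].astype(np.float32)),Q[:,2].max())
for x in (150,180,230,300,400): # worktop front edge
  col=C[225:300,x]; ok=abs(col[:,2])<.01; print(x,col[ok][-1].round(3))
row=C[200:260,100:200]; ok=abs(row[...,2])<.01; print('left edge',row[ok][:,1].max())
i=cv2.imread('pics/t0.png')[110:280,140:400]; cv2.imwrite('pics/c.png',cv2.resize(i,None,fx=3,fy=3,interpolation=2))
E
```

```text
275 246 [0.435 0.147 0.053]
400 158 [ 0.662 -0.187  0.054]
393 203 [ 0.54  -0.16   0.066]
380 243 [ 0.438 -0.124  0.054]
420 239 [ 0.446 -0.227  0.054]
438 202 [ 0.541 -0.279  0.058]
145 200 [ 0.569  0.515 -0.003]
145 262 [ 0.399  0.506 -0.002]
250 268 [ 0.378  0.221 -0.001]
330 240 [0.449 0.003 0.002]
((0.6023703217506409, 0.14391443133354187), (0.1546398401260376, 0.4204302728176117), 12.04736614227295) [[ 0.483  0.333]
 [ 0.571 -0.078]
 [ 0.722 -0.046]
 [ 0.634  0.366]] 0.1499222171786443
timer ((0.43484219908714294, 0.14902891218662262), 0.0322362519800663) 0.05624284742925164
150 [ 0.37   0.491 -0.002]
180 [ 0.371  0.41  -0.001]
230 [ 0.371  0.275 -0.001]
300 [ 0.371  0.086 -0.001]
400 [ 0.371 -0.184 -0.001]
left edge 0.5687284164960524
```

View pics/c.png

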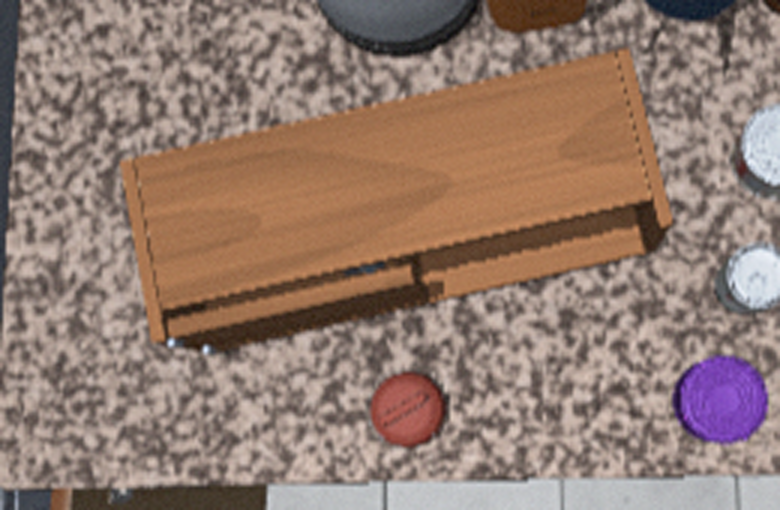

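Request:
play_rows(commands="0.53 -0.8 0 0 0 0.2;0.53 -0.8 0 0 0 0.2;0.53 -0.8 0 0 0 0.2;0.53 -0.8 0 0 0 0.2;0.53 -0.8 0 0 0 0.2;0.53 -0.8 0 0 0 0.2;0.53 -0.8 0 0 0 0.2;0.53 -0.8 0 0 0 0.2;0.53 -0.8 0 0 0 0.2;0.53 -0.8 0 0 0 0.2;0.53 -0.8 0 0 0 0.2;0.53 -0.8 0 0 0 0.2;0.53 -0.8 0 0 0 0.2;0.53 -0.8 0 0 0 0.2;0.53 -0.8 0 0 0 0.2;0.53 -0.8 0 0 0 0.2;0 0 0 0 0 0;0 0 0 0 0 0", grip=0)

```text
time_s: 1.9
tcp_pos: [0.4216, 0.2177, 0.2222]
ee_rot: [[0.979, 0.206, -0.001], [0.206, -0.979, -0.0], [-0.001, 0.0, -1.0]]
wrist_force: [-0.6, 0.9, -0.5]
gripper_width: 0.006
gripper_force: 0.0
```

Request:
play_rows(commands="0 0 -0.8 0 0 0;0 0 -0.8 0 0 0;0 0 -0.8 0 0 0;0 0 -0.8 0 0 0;0 0 -0.8 0 0 0;0 0 -0.8 0 0 0;0 0 -0.6 0 0 0;0 0 -0.6 0 0 0;0 0 -0.5 0 0 0;0 0 -0.1 0 0 0;0 0 0 0 0 0;0 0 0 0 0 0")

```text
time_s: 3.1
tcp_pos: [0.4219, 0.219, 0.0252]
ee_rot: [[0.978, 0.209, 0.001], [0.209, -0.978, 0.001], [0.001, -0.001, -1.0]]
wrist_force: [-0.1, -0.7, -0.3]
gripper_width: 0.006
gripper_force: 0.0
```

```bash
python3 -c "
from h import *
a,_=grab('wrist','w1')"
```

```text
(no output)
```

View pics/w1.png

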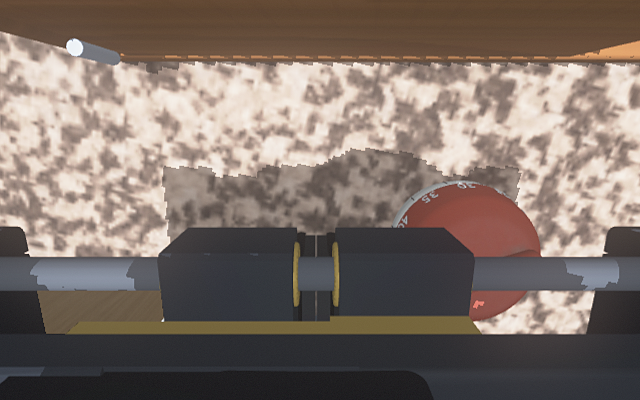

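The wrist view shows the timer at about (468,250), in line with the closed fingers along the cupboard's front.

Request:
play_rows(commands="0.056 -0.26 0 0 0 0;0.056 -0.26 0 0 0 0;0.056 -0.26 0 0 0 0;0.056 -0.26 0 0 0 0;0.056 -0.26 0 0 0 0;0.056 -0.26 0 0 0 0;0.056 -0.26 0 0 0 0;0.056 -0.26 0 0 0 0;0.056 -0.26 0 0 0 0;0 0 0 0 0 0")

```text
time_s: 4.15
tcp_pos: [0.4364, 0.1467, 0.0244]
ee_rot: [[0.978, 0.206, -0.001], [0.206, -0.978, -0.001], [-0.001, 0.001, -1.0]]
wrist_force: [-1.3, 0.5, 0.8]
gripper_width: 0.008
gripper_force: 0.0
```

```bash
cat >> h.py <<'E'
def red(n,f):
    p,d=grab(n,f); b,g,q=[p[...,i].astype(int) for i in range(3)]; C=cloud(f)
    m=(q>1.6*g)&(q>1.6*b)&(q>70)&(C[...,2]>.02)&(C[...,2]<.07)&(C[...,0]>.36)&(C[...,0]<.54)&(C[...,1]>-.08)&(C[...,1]<.25)
    k,l,s,_=cv2.connectedComponentsWithStats(m.astype(np.uint8)); j=1+s[1:,4].argmax(); Q=C[l==j]
    print(n,s[j],cv2.minEnclosingCircle(Q[:,:2].astype(np.float32)),Q[:,2].max(),r.sense()['wrist_force'])
E
python3 -c "
from h import *
red('scene','s1');red('wrist','w2');red('top','t1')"
```

```text
scene [264 230  26  22 416] ((0.43818801641464233, 0.10255564749240875), 0.031831931322813034) 0.054842469463793765 [ 0.36773599  0.18339077 -0.81543082]
wrist [ 341  180  135   77 4845] ((0.45639708638191223, 0.10851804167032242), 0.03069324791431427) 0.04562935739260641 [ 1.08354853 -0.36469049 -0.27387053]
top [285 233  14  17 164] ((0.44757819175720215, 0.10617677867412567), 0.023135894909501076) 0.056396448417674605 [ 0.08254146 -0.08907252  0.60462745]
```

Request:
play_rows(commands="0.056 -0.26 0 0 0 0;0.056 -0.26 0 0 0 0;0.056 -0.26 0 0 0 0;0.056 -0.26 0 0 0 0;0.056 -0.26 0 0 0 0;0 0 0 0 0 0")

```text
time_s: 4.9
tcp_pos: [0.445, 0.1078, 0.0245]
ee_rot: [[0.979, 0.206, -0.001], [0.206, -0.979, -0.0], [-0.001, 0.0, -1.0]]
wrist_force: [-0.6, 0.1, -0.2]
gripper_width: 0.007
gripper_force: 0.0
```

```bash
python3 -c "
from h import *
red('scene','s2')"
```

```text
scene [279 233  26  22 424] ((0.44866201281547546, 0.065093033015728), 0.03166346997022629) 0.05494570049889013 [-0.19053512 -0.26204832  0.05507933]
```

Request:
play_rows(commands="0.05 -0.26 0 0 0 0;0.05 -0.26 0 0 0 0;0.05 -0.26 0 0 0 0;0.05 -0.26 0 0 0 0;0.05 -0.26 0 0 0 0;0.05 -0.26 0 0 0 0;0 0 0 0 0 0;-0.1 0.5 0 0 0 0;-0.1 0.5 0 0 0 0;0 0 0.9 0 0 0;0 0 0.9 0 0 0;0 0 0.9 0 0 0;0 0 0 0 0 0")

```text
time_s: 6.25
tcp_pos: [0.4504, 0.0933, 0.1089]
ee_rot: [[0.978, 0.209, 0.007], [0.209, -0.978, 0.003], [0.008, -0.002, -1.0]]
wrist_force: [-0.0, 0.0, -0.5]
gripper_width: 0.001
gripper_force: 0.0
```

```bash
python3 -c "
from h import *
red('scene','s3')
C=cloud('s3')
xc=np.array([.978,.209]);yc=np.array([-.209,.978]);q=C[...,:2]-[.602,.144];X=q@xc;Y=q@yc
m=(Y>.03)&(Y<.17)&(C[...,2]>.04)&(C[...,2]<.13)&(X>-.1)&(X<-.05);print('door plane x_c',np.percentile(X[m],[10,50,90]),m.sum())
"
```

```text
scene [297 237  26  22 437] ((0.45955145359039307, 0.018184810876846313), 0.031841207295656204) 0.05405239712163309 [ 0.06498128 -0.34046296 -0.69870041]
door plane x_c [-0.07303216 -0.07147237 -0.06969716] 638
```

View pics/s3.png

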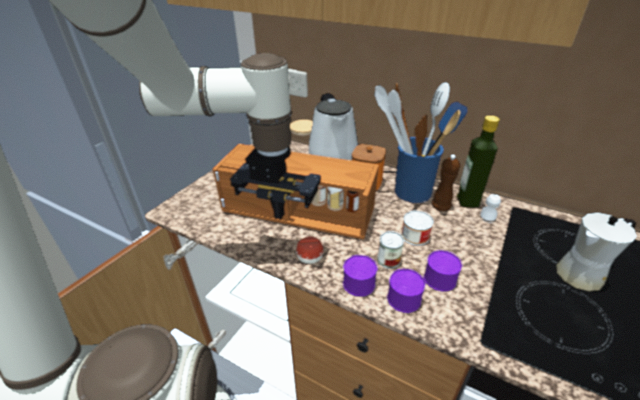

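The timer now stands upright at scene (310,250), well clear of the door's swing, with the tins and look-alikes untouched. Next, the press.

Request:
play_rows(commands="0.36 0.63 0 0 0 0;0.36 0.63 0 0 0 0;0.36 0.63 0 0 0 0;0 0 0 0 0 0;0.3 0.065 0 0 0 0;0.3 0.065 0 0 0 0;0.065 0.014 0 0 0 0;0.065 0.014 0 0 0 0;0.065 0.014 0 0 0 0;0 0 0 0 0 0;0 0 0 0 0 0")

```text
time_s: 7.4
tcp_pos: [0.5042, 0.1539, 0.1056]
ee_rot: [[0.978, 0.208, -0.0], [0.208, -0.978, 0.0], [-0.0, -0.0, -1.0]]
wrist_force: [0.4, -0.1, -0.3]
gripper_width: 0.007
gripper_force: 0.0
```

Request:
play_rows(commands="0.065 0.014 0 0 0 0;0.065 0.014 0 0 0 0;0.065 0.014 0 0 0 0;0.065 0.014 0 0 0 0;0.065 0.014 0 0 0 0;0 0 0 0 0 0")

```text
time_s: 8.0
tcp_pos: [0.5144, 0.1563, 0.1055]
ee_rot: [[0.978, 0.208, 0.0], [0.208, -0.978, 0.0], [0.0, 0.0, -1.0]]
wrist_force: [0.2, -0.1, 0.3]
gripper_width: 0.005
gripper_force: 0.0
```

Request:
play_rows(commands="0.065 0.014 0 0 0 0;0.065 0.014 0 0 0 0;0 0 0 0 0 0")

```text
time_s: 8.3
tcp_pos: [0.5175, 0.1568, 0.1054]
ee_rot: [[0.978, 0.208, -0.001], [0.208, -0.978, -0.001], [-0.001, 0.0, -1.0]]
wrist_force: [-0.6, -0.1, 1.8]
gripper_width: 0.008
gripper_force: 1.2
```

Request:
play_rows(commands="0.065 0.014 0 0 0 0;0.033 0.007 0 0 0 0;0 0 0 0 0 0")

```text
time_s: 8.6
tcp_pos: [0.5204, 0.1574, 0.1054]
ee_rot: [[0.978, 0.208, -0.001], [0.208, -0.978, -0.001], [-0.001, 0.0, -1.0]]
wrist_force: [-4.8, 1.7, 2.4]
gripper_width: 0.006
gripper_force: 2.2
```

Request:
play_rows(commands="0.033 0.007 0 0 0 0;0.033 0.007 0 0 0 0;0 0 0 0 0 0")

```text
time_s: 8.9
tcp_pos: [0.5223, 0.1579, 0.1054]
ee_rot: [[0.978, 0.208, -0.001], [0.208, -0.978, -0.0], [-0.001, 0.0, -1.0]]
wrist_force: [-5.3, 1.1, 1.7]
gripper_width: 0.009
gripper_force: 2.4
```

Request:
play_rows(commands="0.033 0.007 0 0 0 0;0 0 0 0 0 0")

```text
time_s: 9.1
tcp_pos: [0.5223, 0.1578, 0.1054]
ee_rot: [[0.978, 0.208, -0.003], [0.208, -0.978, -0.001], [-0.004, 0.0, -1.0]]
wrist_force: [-7.8, -0.4, 4.6]
gripper_width: 0.008
gripper_force: 3.8
```

Request:
play_rows(commands="-0.2 -0.042 0 0 0 0;-0.326 -0.07 0 0 0 0;-0.326 -0.07 0 0 0 0;-0.326 -0.07 0 0 0 0;-0.326 -0.07 0 0 0 0;-0.326 -0.07 0 0 0 0;-0.326 -0.07 0 0 0 0;-0.326 -0.07 0 0 0 0;-0.326 -0.07 0 0 0 0;0 0 0.4 0 0 0;0 0 0.8 0 0 0;0 0 0.8 0 0 0;0 0 0 0 0 0")

```text
time_s: 10.4
tcp_pos: [0.4414, 0.1413, 0.1688]
ee_rot: [[0.978, 0.209, 0.007], [0.209, -0.978, 0.004], [0.007, -0.002, -1.0]]
wrist_force: [1.0, -0.0, -0.3]
gripper_width: 0.005
gripper_force: 0.0
```

```bash
python3 -c "
from h import *
grab('top','t2');p,_=grab('scene','s4')
cv2.imwrite('pics/c4.png',cv2.resize(p[120:280,190:420],None,fx=3,fy=3))"
```

```text
(no output)
```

View pics/c4.png

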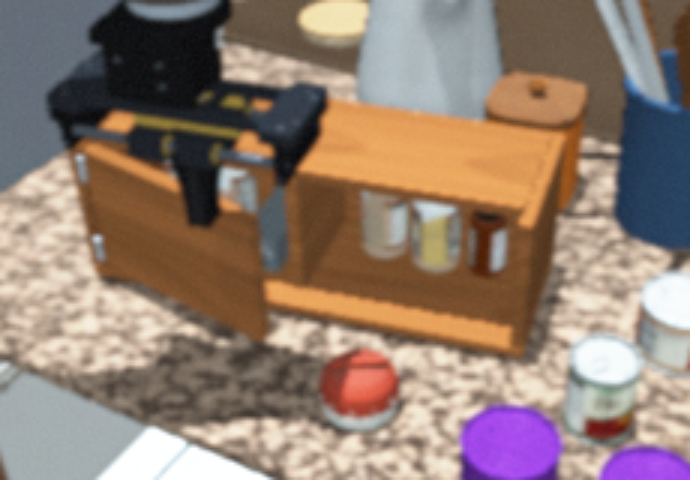

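The door stands ajar, free edge at crop (265,335). Next I plan the sweep from behind it.

```bash
python3 - <<'E'
import numpy as np
x=np.array([.978,.209]);y=np.array([-.209,.978]);H=np.array([.602,.144])-.075*x+.196*y
p=np.array([.5105,.0938])
for th,rr in [(.22,.16),(.35,.16)]+[(t,.15) for t in np.arange(.5,1.7,.15)]+[(1.66,.15)]:
    d=-np.cos(th)*y-np.sin(th)*x; t=np.sin(th)*y-np.cos(th)*x
    q=H+rr*d-(.015+9.5e-3*abs(np.cos(th))+.015*np.sin(th))*t
    print(round(th,2),q.round(3),((q-p)/.03).round(2), 'xc,yc',((q-[.602,.144])@x).round(3),((q-[.602,.144])@y).round(3)); p=q
E
```

```text
0.22 [0.514 0.16 ] [0.11 2.2 ] xc,yc -0.083 0.034
0.35 [0.494 0.158] [-0.65 -0.07] xc,yc -0.103 0.036
0.5 [0.474 0.168] [-0.67  0.33] xc,yc -0.12 0.05
0.65 [0.452 0.171] [-0.72  0.11] xc,yc -0.141 0.057
0.8 [0.431 0.177] [-0.71  0.22] xc,yc -0.16 0.068
0.95 [0.411 0.187] [-0.68  0.33] xc,yc -0.178 0.082
1.1 [0.392 0.2  ] [-0.63  0.43] xc,yc -0.194 0.099
1.25 [0.375 0.216] [-0.57  0.54] xc,yc -0.207 0.118
1.4 [0.36  0.235] [-0.49  0.63] xc,yc -0.218 0.14
1.55 [0.349 0.256] [-0.38  0.71] xc,yc -0.224 0.163
1.66 [0.343 0.271] [-0.2  0.5] xc,yc -0.227 0.179
```

Request:
play_rows(commands="0.575 -0.395 0 0 0 0;0.575 -0.395 0 0 0 0;0.575 -0.395 0 0 0 0;0.575 -0.395 0 0 0 0;0 0 0 0 0 0;0 0 -0.75 0 0 0;0 0 -0.75 0 0 0;0 0 -0.7 0 0 0;0 0 0 0 0 0;0 0 0 0 0 0")

```text
time_s: 11.5
tcp_pos: [0.5081, 0.0929, 0.0993]
ee_rot: [[0.978, 0.208, -0.001], [0.208, -0.978, -0.001], [-0.001, 0.001, -1.0]]
wrist_force: [-0.4, 0.5, 0.6]
gripper_width: 0.007
gripper_force: 0.0
```

Request:
play_rows(commands="0.03 0.36 0 0 0 0;0.03 0.36 0 0 0 0;0 0.36 0 0 0 0;0 0.36 0 0 0 0;0 0.36 0 0 0 0;0 0.36 0 0 0 0;0 0 0 0 0 0")

```text
time_s: 12.2
tcp_pos: [0.5107, 0.1591, 0.0996]
ee_rot: [[0.978, 0.209, 0.001], [0.209, -0.978, 0.0], [0.001, -0.0, -1.0]]
wrist_force: [0.3, -0.1, 1.0]
gripper_width: 0.006
gripper_force: 0.0
```

Request:
play_rows(commands="-0.3 0 0 0 0 0;-0.3 0 0 0 0 0;-0.3 0.15 0 0 0 0;-0.3 0.15 0 0 0 0;-0.36 0.06 0 0 0 0;-0.36 0.06 0 0 0 0;-0.36 0.11 0 0 0 0;-0.36 0.11 0 0 0 0;-0.34 0.16 0 0 0 0;-0.34 0.16 0 0 0 0;0 0 0 0 0 0")

```text
time_s: 13.3
tcp_pos: [0.4095, 0.1867, 0.0995]
ee_rot: [[0.978, 0.209, -0.001], [0.209, -0.978, -0.0], [-0.001, 0.0, -1.0]]
wrist_force: [0.4, -1.0, -0.2]
gripper_width: 0.0
gripper_force: 0.0
```

Request:
play_rows(commands="-0.3 0.21 0 0 0 0;-0.3 0.21 0 0 0 0;-0.28 0.27 0 0 0 0;-0.28 0.27 0 0 0 0;-0.24 0.31 0 0 0 0;-0.24 0.31 0 0 0 0;-0.19 0.35 0 0 0 0;-0.19 0.35 0 0 0 0;-0.1 0.27 0 0 0 0;-0.1 0.27 0 0 0 0;0 0 0 0 0 0;0 0 0 0 0 0")

```text
time_s: 14.5
tcp_pos: [0.3441, 0.2711, 0.0994]
ee_rot: [[0.978, 0.208, -0.0], [0.208, -0.978, -0.0], [-0.0, 0.0, -1.0]]
wrist_force: [0.6, 0.1, -0.8]
gripper_width: 0.008
gripper_force: 0.0
```

Request:
play_rows(commands="0.06 -0.3 0 0 0 0;0.12 -0.6 0 0 0 0;0.12 -0.6 0 0 0 0;0 0 0.8 0 0 0;0 0 0.8 0 0 0;0 0 0.8 0 0 0;0 0 0.8 0 0 0;0 0 0 0 0 0;0 0 0 0 0 0")

```text
time_s: 15.4
tcp_pos: [0.3531, 0.2252, 0.1955]
ee_rot: [[0.978, 0.206, -0.0], [0.206, -0.978, 0.001], [-0.0, -0.001, -1.0]]
wrist_force: [-0.5, -0.2, -0.1]
gripper_width: 0.004
gripper_force: 0.0
```

```bash
python3 -c "
from h import *
p,_=grab('top','t3');red('scene','s5');q=cv2.imread('pics/s5.png')
cv2.imwrite('pics/c5.png',np.vstack([p[90:390,100:500],q[100:400,100:500]]))"
```

```text
scene [297 236  26  23 441] ((0.4593396484851837, 0.01845267415046692), 0.031780682504177094) 0.056098380722295234 [ 0.98368038 -0.57843569 -0.40337092]
```

View pics/c5.png

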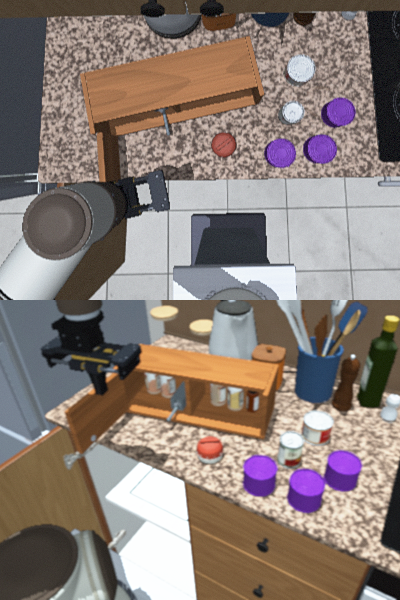

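The door stands wide open at the cupboard's left (lower view (70–140,380–450)), the plunger is out and the timer has not moved. A quick check of the angle, then I hand in.

```bash
python3 - <<'E'
from h import *
C=cloud('s5');x=np.array([.978,.209]);y=np.array([-.209,.978]);q=C[...,:2]-[.602,.144];X=q@x;Y=q@y
m=(X<-.1)&(X>-.26)&(Y>.13)&(Y<.24)&(C[...,2]>.04)&(C[...,2]<.14)
m[:,300:]=0
P=np.c_[X[m],Y[m]].astype(np.float32);vx,vy,a,b=cv2.fitLine(P,cv2.DIST_HUBER,0,.01,.01).ravel();print(m.sum(),a,b,'angle',90+np.degrees(np.arctan(-vy/vx)))
s=abs((P-[a,b])@[-vy,vx]);print(np.percentile(s,[50,90]))
E
```

```text
1556 -0.18630946 0.19532405 angle 96.62251
[0.00069926 0.00166422]
```

```bash
python3 -c "
from station import r
print(r.finish_job())"
```

```text
the job is handed in; nothing more can be done
None
```

I pushed the timer about 70 mm clear of the door's swing, then pressed the door to release the catch and swept it open to about 96°; the job is handed in, and no verdict came back.

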